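# Load the reagent bath through its bifold door

### The job

Put the brown bottle into the reagent bath: pull the bath's bifold door by its handle, up and back, until both panels are folded fully open, and set the bottle down upright on the floor of the well without dropping it. Then bring the door fully shut again with the handle in hand, gently and without letting it slam, and leave the other bottles standing where they are.

Things in the scene. Friction and masses are not known exactly. Their poses are not given: they have to be found in the camera images.
- bath: white box-shaped reagent bath, 240 (x) x 380 (y) x 128 mm high, fixed; origin under its centre on the bench, z up, control face with display and knob on the -x side. Aluminium roller tracks on its two long rims (x = +-98 to +-112 mm) reach up to 143 mm. A bifold door of two equal panels covers its open well from above.
- well_floor (a point): centre of the well's flat steel floor, 10 mm above the bench; axes as the bath. The well is 188 mm (x, +-94) by 298 mm (y, +-149), open at the top, its rim 118 mm above this floor. With the door fully folded the well is clear from y = -149 to +85 mm; above the rest stand the folded panels.
- hinge_panel (a joint): the bifold door's angle q (rad): hinge panel above level, and lead panel below level beyond the fold. 0 = shut, both level; 1.40 = end stop, folded together and standing up at the bath's +y end. Panels: 188 x 150 mm, 8 mm thick, grey windows. Lifting takes about 4 N at the handle; the door stays where it is left above about 1.2 rad, but falls shut from below about 1.0 rad.
- hinge_line (a point): middle of the fixed hinge line, along the bath's x axis, 150 mm to +y of the bath's centre and 135 mm above the bench; axes as the bath. The fold between the panels is 150 cos q mm to -y of it and 150 sin q mm above it; the lead panel's free edge has rollers in the tracks and stays at this height, 300 cos q mm to -y.
- pull_handle (a point): middle of the door's handle: dark round bar, 10 mm thick, along the bath's x, 100 mm free between its end posts, fixed on the lead panel (37 mm free between bar and panel). Axes: x along the bar, z out of the panel's outer face. From the hinge line it is 170 cos q + 50 sin q mm to -y and 130 sin q + 50 cos q mm up; 185 mm above the bench when shut. It can turn between the fingers.
- brown_bottle (a point): centre (55 mm above its base) of the brown bottle with a white cap on the bench; 52 mm in diameter, 110 mm tall, about 0.12 kg; z up along the bottle. Its cap is 35 mm in diameter and forms the top 20 mm. Take it by the cap: the well is deeper than the bottle is tall.
- red_capped_bottle (a point): centre (40 mm above its base) of a small white bottle with a red cap, 40 mm in diameter, 80 mm tall, standing loose in the well; z up along the bottle
- white_capped_bottle (a point): centre (43 mm above its base) of a small white bottle with a white cap, 44 mm in diameter, 86 mm tall, standing loose in the well; z up along the bottle
- blue_capped_bottle (a point): centre (35 mm above its base) of a small white bottle with a blue cap, 38 mm in diameter, 70 mm tall, standing on the bench, where it stays; z up along the bottle

How it is judged (in metres and radians):
On the way, in this order (a step that is already met when the one before it is completed fails the run):
1. the bifold door is folded fully open (hinge panel above 1.2 rad) (value of joint hinge_panel above 1.2 rad), for 0.3 s.
2. the brown bottle stands upright and released on the floor of the well (x of brown_bottle in the frame of bath between -0.095 and 0.095 m and y of brown_bottle in the frame of bath between -0.15 and 0.15 m and z of brown_bottle in the frame of bath below 0.07 m and angle between brown_bottle's own z axis and vertical below 0.1 rad and contact force between the fingers and bottle_stock below 0.1 N), for 0.2 s.
At the end, for the whole second after the job is handed in: The bifold door is shut (hinge panel below 0.05 rad), the brown bottle stands upright (within 0.1 rad) on the floor of the bath's well, and the red-, white- and blue-capped bottles stand upright within 30 mm of where they began (value of joint hinge_panel below 0.05 rad and x of brown_bottle in the frame of bath between -0.095 and 0.095 m and y of brown_bottle in the frame of bath between -0.15 and 0.15 m and z of brown_bottle in the frame of bath below 0.07 m and angle between each of brown_bottle, red_capped_bottle, white_capped_bottle, blue_capped_bottle's own z axis and vertical below 0.1 rad and distance of each of red_capped_bottle, white_capped_bottle, blue_capped_bottle from where it was at the start of the episode below 0.03 m); the robot touches nothing.
It fails at once if the door slams: it turns faster than 2.5 rad/s towards shut (velocity of joint hinge_panel below -2.5 rad/s).
It fails at once if the door moves half-way open (0.25 to 0.9 rad) without the hand at its handle (grasp point more than 90 mm from the middle of the bar) (value of joint hinge_panel between 0.25 and 0.9 rad and distance between the grasp point and pull_handle above 0.09 m).
It fails at once if the brown bottle is dropped into the well (faster than 0.6 m/s inside it) (horizontal distance between brown_bottle and bath below 0.15 m and z of brown_bottle in the frame of bath below 0.1 m and linear speed of bottle_stock above 0.6 m/s).
It fails at once if a bottle is knocked over (tilted more than 0.8 rad) (angle between any of brown_bottle, red_capped_bottle, white_capped_bottle, blue_capped_bottle's own z axis and vertical above 0.8 rad).
It also fails if it takes over 72 s, if anything falls off the work surface, if the arm or the gripper's body presses on something with over 40 N, if the wrist force passes 120 N, or if a joint passes its speed limit or range.

### The arm

A 6-joint arm with a two-finger parallel gripper is mounted at the origin on a cart in front of the work surface, level with it; the furniture and walls round the work are solid. World frame = base frame: x ahead of the robot, y to its left, z up, the work surface at z = 0. Lengths are in mm, angles in rad, forces in N, time in s.
With the tool pointing down it reaches from about 325 to 925 mm from the base axis. Payload 3.1 kg.
Tool frame: the origin (TCP) lies at the very end of the fingers, on their centre line; the grasp point (between the pads) lies 19 mm behind it; z points along the fingers, y is the line along which they close (so a half turn about z gives the same grasp; the last joint's range is limited). The gripper opens to 85 mm and grips with 20 to 120 N. Pads are 22 mm wide; open, the fingers measure 114 mm over their backs; the gripper's body (76 mm by 85 mm) begins 54 mm behind the grasp point. The pads swing forward as they close: fully open they stand 13 mm farther back than shut.
Start: joints at [1.149, 0.217, 1.613, -0, 1.311, -0.112], TCP at [190.524, 595.265, 231.3] pointing down, gripper open.
Joint ranges: [-2.75, 2.75], [-0.78, 2.1], [0.31, 2.55], [-1.13, 4.27], [0.13, 2.63], [-2.58, 2.58]. Speed limits (rad/s): [2.79, 2.79, 3.14, 3.14, 3.14, 3.14].

### API

Orientations are given as a unit quaternion [x, y, z, w].
In Python, from plant import robot gives the robot as it stands.
- The arm moves only by the tool play_rows, never from a script. Its argument "moves" is one flat list of numbers, 7 for each row, row after row: the turn, a rotation vector about the tool's x, y, z in rad, then the shift along the tool's x, y, z in cm, then the finger opening in cm, from 0 to 8.54. In form: [rx, ry, rz, tx, ty, tz, grip, rx, ry, rz, tx, ty, tz, grip, ...]. A call has exactly 5 rows; each row shifts and turns the commanded pose from where the row before left it, along the tool's axes as they then stand; what a row does not reach is not made up. A row lasts 1/10 s, in which the tool goes at most 50 mm and 8.59 degrees, less where a joint would pass 70% of its speed; a pose out of reach is approached as far as the arm can. A call is refused whole if a number of a shift passes 5 or a number of a turn 0.15, either way. A call with a gripper value outside its range is refused whole. The fingers move at their own pace and stop on an object; the grip force is fixed at half the most. Time passes only in rows, so rows that do not move let the fingers close, or fill a call up. It gives the time, the measured TCP pose, the force, the opening and the grip force at its end, in the units of the state.
- robot.get_state(): the state, without advancing time (a new reading comes with each control period).
- robot.capture(name): name is "scene" or "top" or "wrist"; returns the picture (420x560x3 uint8, red, green, blue); there is no depth.
- robot.camera_model(name): a dict with "intrinsics" (3x3 intrinsics, pixels), "R" (3x3) and "t" (3): a world point X has camera coordinates R X + t; the wrist camera has in their place "mount" (4x4, takes a point from camera to tool coordinates, whose origin is the TCP and whose axes are the flange's). Camera axes: x right, y down, z forward; pixel columns grow to the right and rows downward; lengths in mm; the calibration is good to about 2 mm. The wrist camera is an equidistant fisheye: a pixel r from the principal point sees the ray r / f radians off the axis. A picture is of the moment at which its call begins: read the wrist's pose just before it. camera_model takes no time and is no camera call.
- robot.finish_job(): hands the job in; it is judged then, once.
The state is a dict: "t": time; "joint_pos": joint angles; "qvel": joint speeds; "effort": joint torques, N m; "tool_pos": TCP position; "orientation": TCP orientation; "ft_force": force on the tool from outside, world axes, zero at the start; "wrist_torque": the same for the moment, N m; "finger_gap": finger opening in mm; "grip_force": force on a finger pad.
Only numpy, scipy, OpenCV 4.12 (cv2) and the standard library are available. Lean on these libraries where they do the work, as an engineer would, in place of code of your own. Each camera call takes 0.05 s, during which the arm holds its last target. There are 200 camera calls.

## Working session

There is one attempt and no reset: what is moved stays moved. The work goes in short steps, Python scripts to look and compute and a tool call to move; the robot and the scene stay as the last step left them, time stands still between calls to the robot, and variables do not carry over. Pictures are saved under pics/ and viewed, at most 10 in all, crops included, and the job is handed in when it is done.

Besides the shell and the picture viewer there is one more tool, called after "Request:" as name(argument=value, ...) on one line, values as JSON. play_rows: Moves the arm, as the interface text tells. Its arguments: {"type":"object","properties":{"moves":{"type":"array"}},"required":["moves"]}

```bash
mkdir -p pics; ls; python3 - <<'E'
from plant import robot
import cv2,numpy as np
np.set_printoptions(precision=4,suppress=True)
s=robot.get_state();print(s)
for n in("scene","top"):
    im=robot.capture(n);cv2.imwrite(f"pics/{n}0.png",im[...,::-1])
    print(n,robot.camera_model(n))
print(robot.camera_model("wrist"))
E
```

```text
pics
{'t': 0.0, 'joint_pos': array([ 1.1488,  0.2178,  1.615 , -0.    ,  1.3113, -0.1122]), 'qvel': array([ 0.0018, -0.0015,  0.0011,  0.0006, -0.0019, -0.0005]), 'effort': array([  0.0012, -39.6826, -30.3865,  -0.    ,   0.0093,   0.    ]), 'tool_pos': array([190.1974, 594.494 , 229.9445]), 'orientation': array([ 0.1543,  0.988 , -0.0012, -0.0003]), 'ft_force': array([-0.2354, -0.0897, -0.0365]), 'wrist_torque': array([ 0.0141, -0.0121,  0.0107]), 'grip_force': 0.0, 'finger_gap': 85.56554300340397}
scene {'intrinsics': array([[464.0511,   0.    , 278.7385],
       [  0.    , 464.0511, 215.4012],
       [  0.    ,   0.    ,   1.    ]]), 'R': array([[ 0.5761,  0.8174,  0.0033],
       [ 0.7043, -0.4943, -0.5096],
       [-0.4149,  0.2959, -0.8604]]), 't': array([-296.5092, -352.9213, 1444.9296])}
top {'intrinsics': array([[430.9831,   0.    , 281.8545],
       [  0.    , 430.9831, 210.5457],
       [  0.    ,   0.    ,   1.    ]]), 'R': array([[-0.0081, -0.9999,  0.0078],
       [-0.997 ,  0.0075, -0.0765],
       [ 0.0764, -0.0084, -0.997 ]]), 't': array([-36.0222, 570.3787, 981.3379])}
{'intrinsics': array([[325.1923,   0.    , 277.0203],
       [  0.    , 325.1923, 209.6103],
       [  0.    ,   0.    ,   1.    ]]), 'mount': array([[  -0.0006,   -0.9656,   -0.2602,   64.5721],
       [   1.    ,   -0.0007,    0.0003,   -0.4291],
       [  -0.0005,   -0.2602,    0.9656, -142.183 ],
       [   0.    ,    0.    ,    0.    ,    1.    ]])}
```

View pics/top0.png

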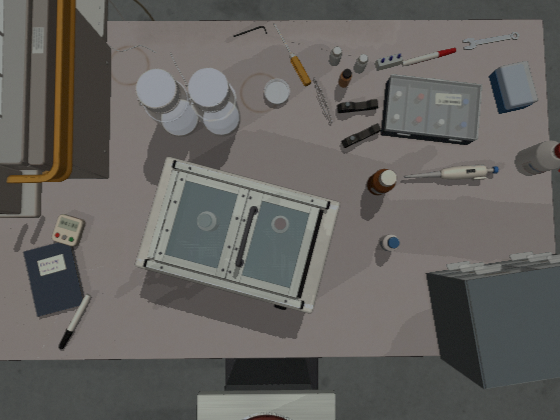

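View pics/scene0.png

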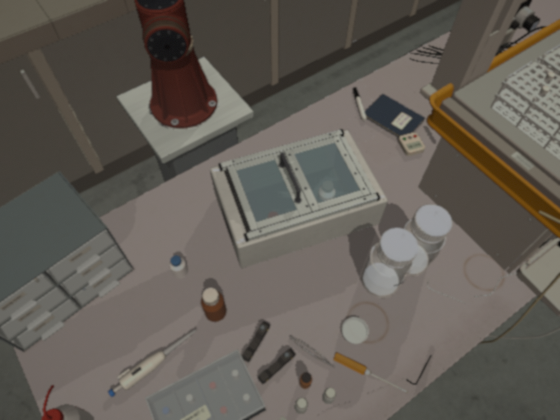

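```bash
python3 - <<'E'
import cv2
im=cv2.imread("pics/top0.png")[150:320,130:410]
a=cv2.resize(im,None,fx=2.85,fy=2.85,interpolation=3);cv2.imwrite("pics/topc.png",a)
im=cv2.imread("pics/scene0.png")[120:330,165:395]
cv2.imwrite("pics/scenec.png",cv2.resize(im,None,fx=2.8,fy=2.8,interpolation=3))
E
```

```text
(no output)
```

View pics/topc.png

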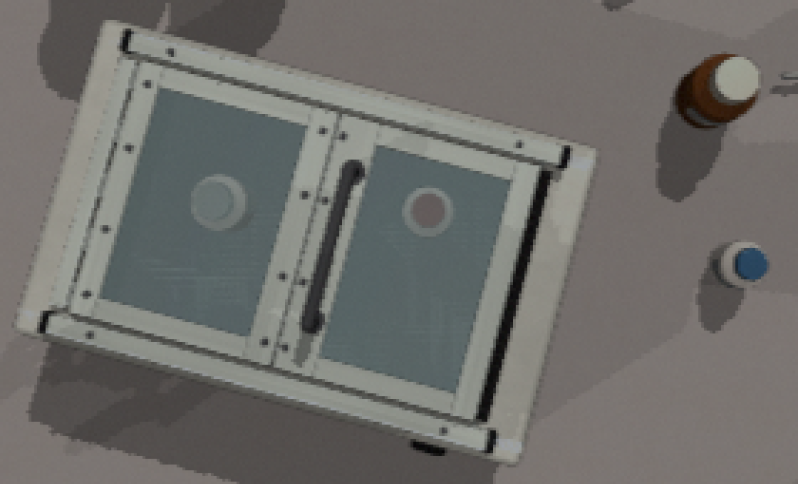

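View pics/scenec.png

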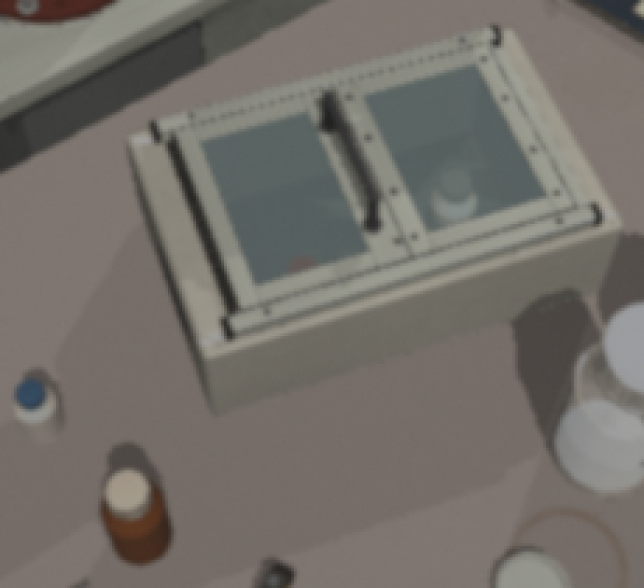

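```bash
cat >h.py <<'E'
from plant import robot
import cv2,numpy as np
from scipy.optimize import least_squares
from scipy.spatial.transform import Rotation as Ro
np.set_printoptions(precision=3,suppress=True)
def cm(n):
    c=robot.camera_model(n);return c["intrinsics"],c["R"],c["t"]
def proj(n,X):
    K,R,t=cm(n);p=(np.atleast_2d(X)@R.T+t)@K.T;return p[:,:2]/p[:,2:]
def ray(n,uv,z):
    K,R,t=cm(n);d=R.T@np.linalg.inv(K)@np.r_[uv,1];o=-R.T@t;return o+d*(z-o[2])/d[2]
T=lambda u,v:np.array([130+u/2.85,150+v/2.85])
S=lambda u,v:np.array([165+u/2.8,120+v/2.8])
E
python3 - <<'E'
from h import *
c=[(120,190),(120,-190),(-120,-190),(-120,190)]
P=np.array([(*k,128) for k in c]+[(50,-20,185),(-50,-20,185)],float)
tt=np.array([T(108,22),T(597,150),T(518,463),T(18,332),T(352,172),T(312,322)])
ss=np.array([S(618,222),S(210,350),S(130,140),S(513,32),S(372,222),S(330,110)])
def W(p):return P@Ro.from_euler('z',p[2]).as_matrix().T+[p[0],p[1],0]
for w in((1,1),(1,0),(0,1)):
    f=lambda p:np.r_[w[0]*(proj("top",W(p))-tt).ravel(),w[1]*(proj("scene",W(p))-ss).ravel()]
    r=least_squares(f,[450,100,-.25],loss='soft_l1');print(r.x,r.fun.reshape(-1,2).round(1).tolist() if w==(1,1) else '')
    if w==(1,1):b=r.x
R=Ro.from_euler('z',b[2]).as_matrix()
for n,uv,z,s in(("brown",(738,79),110,(128,487)),("blue",(751,264),70,(32,390)),("red",(428,212),90,None),("white",(216,200),96,(455,180))):
    a=ray("top",T(*uv),z);print(n,a,"bath",R.T@(a-[b[0],b[1],0]), ray("scene",S(*s),z) if s else '')
for q in(0,.2,.4,.6,.8,1.,1.2,1.35,1.4):
    y=150-170*np.cos(q)-50*np.sin(q);h=135+130*np.sin(q)+50*np.cos(q)
    print(q,R@[0,y,h]+[b[0],b[1],0])
s=robot.get_state();print(s['t'],Ro.from_quat(s['orientation']).as_matrix())
E
```

```text
[516.059  50.626  -0.266] [[-1.9, -3.3], [2.0, -2.1], [1.1, 1.0], [-2.4, -0.6], [-1.1, -0.3], [-0.5, -3.0], [2.4, 0.2], [-3.5, 2.8], [-3.5, -3.2], [-1.3, -3.9], [-1.1, -11.2], [-1.2, -4.0]]
[513.285  49.253   6.014] 
[525.213  48.801  -0.259] 
brown [ 632.055 -269.473  110.   ] bath [ 196.026 -278.375  110.   ] [ 635.785 -266.485  110.   ]
blue [ 493.489 -286.047   70.   ] bath [  66.684 -330.774   70.   ] [ 499.102 -284.237   70.   ]
red [534.854 -36.035  90.   ] bath [ 40.904 -78.678  90.   ] 
white [544.883 123.775  96.   ] bath [ 8.592 78.152 96.   ] [547.995 126.883  96.   ]
0 [510.804  31.329 185.   ]
0.2 [509.084  25.014 209.83 ]
0.4 [509.214  25.49  231.677]
0.6 [511.188  32.739 249.67 ]
0.8 [514.927  46.47  263.092]
1.0 [520.283  66.137 271.406]
1.2 [527.041  90.955 274.283]
1.35 [532.87  112.361 272.794]
1.4 [534.933 119.936 271.607]
0.1 [[-0.952  0.305 -0.001]
 [ 0.305  0.952 -0.002]
 [ 0.    -0.002 -1.   ]]
```

Request:
play_rows(moves=[0, 0, -0.043, 0, 0, -2.5, 8.5, 0, 0, 0, -2.5, -2.5, -2.5, 8.5, 0, 0, 0, -3.25, -3.25, -1, 8.5, 0, 0, 0, -3.25, -3.25, -1, 8.5, 0, 0, 0, -3.25, -3.25, 0, 8.5])

```text
t: 0.6
tool_pos: [277.3, 444.0, 302.8]
orientation: [0.133, 0.991, 0.001, 0.001]
ft_force: [1.5, 0.4, 0.2]
finger_gap: 85.1
grip_force: 0.0
```

Request:
play_rows(moves=[0, 0, 0, -3.25, -3.25, 0, 8.5, 0, 0, 0, -3.25, -3.25, 0, 8.5, 0, 0, 0, -3.25, -3.25, 0, 8.5, 0, 0, 0, -3.25, -3.25, 0, 8.5, 0, 0, 0, -3.25, -3.25, 0, 8.5])

```text
t: 1.1
tool_pos: [390.5, 243.4, 300.9]
orientation: [0.133, 0.991, -0.0, -0.0]
ft_force: [0.7, 0.3, -0.1]
finger_gap: 84.9
grip_force: 0.0
```

Request:
play_rows(moves=[0, 0, 0, -3.25, -3.25, 0, 8.5, 0, 0, 0, -3.25, -3.25, 0, 8.5, 0, 0, 0, -3.25, -3.25, 0, 8.5, 0, 0, 0, -3, -3, 0, 8.5, 0, 0, 0, -1.3, -1.3, 0, 8.5])

```text
t: 1.6
tool_pos: [489.8, 69.4, 300.8]
orientation: [0.135, 0.991, -0.001, -0.0]
ft_force: [-0.5, 0.6, 0.1]
finger_gap: 84.9
grip_force: 0.0
```

```bash
cat >>h.py <<'E'
def snap(name):
    s=robot.get_state();im=robot.capture("wrist");cv2.imwrite(f"pics/{name}.png",im[...,::-1])
    np.savez(f"{name}.npz",p=s['tool_pos'],q=s['orientation']);print(s['t'],s['tool_pos'],s['orientation'],s['joint_pos'])
def wray(name,uv,z):
    d=np.load(name+".npz");c=robot.camera_model("wrist");K=c["intrinsics"];M=c["mount"]
    v=(np.array(uv)-K[:2,2])/K[0,0];r=np.linalg.norm(v);v=v/max(r,1e-9)
    R=Ro.from_quat(d['q']).as_matrix();o=d['p']+R@M[:3,3]
    w=R@M[:3,:3]@np.array([v[0]*np.sin(r),v[1]*np.sin(r),np.cos(r)]);return o+w*(z-o[2])/w[2]
E
python3 -c "
from h import *
snap('w1')"
```

```text
1.6 [489.774  69.414 300.754] [ 0.135  0.991 -0.001 -0.   ] [-0.    -0.118  1.832 -0.001  1.428 -1.301]
```

View pics/w1.png

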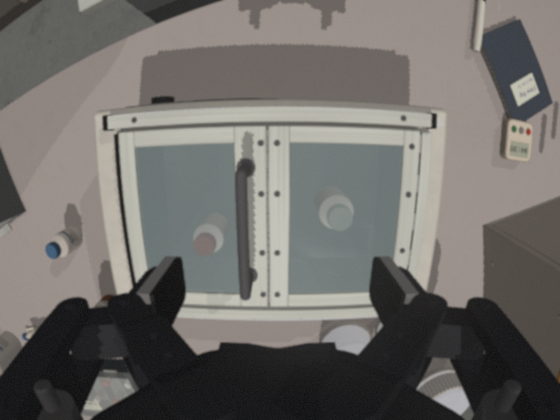

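```bash
python3 -c "
from h import *
a=wray('w1',(245,163),185);b=wray('w1',(245,297),185);print(a,b,(a+b)/2,np.arctan2(*(b-a)[:2][::-1]),np.linalg.norm(b-a))
for uv in((98,112),(443,108)):print(wray('w1',uv,128))
print('fold top,bot',wray('w1',(267,127),139),wray('w1',(271,306),139))
r=wray('w1',(205,243),90);w=wray('w1',(341,217),96);print('red',r,'white',w)
print('blue',wray('w1',(54,250),70))
s=robot.get_state();R=Ro.from_quat(s['orientation']).as_matrix();print(s['tool_pos'])
d=(a+b)/2-s['tool_pos'];print(R.T@d/10, np.arctan2(R[1,1],R[0,1]))
"
```

```text
[450.381  53.265 185.   ] [566.147  17.32  185.   ] [508.264  35.292 185.   ] -0.3010574032194435 121.21814388844874
[355.092 -90.795 128.   ]
[449.743 259.506 128.   ]
fold top,bot [427.577  76.49  139.   ] [609.104  28.892 139.   ]
red [535.609 -32.173  90.   ] white [545.042 128.243  96.   ]
blue [ 495.433 -277.047   70.   ]
[490.495  68.258 300.65 ]
[-2.585 -2.67  11.574] 1.2995707492760051
```

Request:
play_rows(moves=[0, 0, 0, -1.3, -1.4, 1.5, 8.5, 0, 0, 0, -1.3, -1.4, 3, 8.5, 0, 0, 0, 0, 0, 3, 6, 0, 0, 0, 0, 0, 3, 5, 0, 0, 0, 0, 0, 2.9, 4])

```text
t: 2.15
tool_pos: [505.7, 39.1, 165.6]
orientation: [0.133, 0.991, 0.0, -0.001]
ft_force: [0.6, 0.2, -0.3]
finger_gap: 43.3
grip_force: 0.0
```

Request:
play_rows(moves=[0, 0, 0, 0, 0, 0, 3, 0, 0, 0, 0, 0, 0, 0, 0, 0, 0, 0, 0, 0, 0, 0, 0, 0, 0, 0, 0, 0, 0, 0, 0, 0, 0, 0, 0])

```text
t: 2.65
tool_pos: [504.1, 34.9, 166.8]
orientation: [0.132, 0.991, -0.005, -0.002]
ft_force: [-3.8, -12.1, -7.1]
finger_gap: 7.4
grip_force: 58.3
```

```bash
python3 -c "
from h import *
s=robot.get_state();print(s)"
```

```text
{'t': 2.65, 'joint_pos': array([-0.064,  0.032,  1.946, -0.01 ,  1.169, -1.366]), 'qvel': array([ 0.   , -0.002,  0.003,  0.001, -0.003, -0.001]), 'effort': array([  5.769, -33.487, -33.497,   3.048,  -0.919,  -0.021]), 'tool_pos': array([504.085,  34.878, 166.765]), 'orientation': array([ 0.132,  0.991, -0.005, -0.002]), 'ft_force': array([ -3.811, -12.077,  -7.117]), 'wrist_torque': array([-1.737,  0.616, -0.04 ]), 'grip_force': 58.273192048072815, 'finger_gap': 7.4251944823985365}
```

```bash
python3 -c "
import numpy as np
q=np.r_[0,.04,.1,np.linspace(.19,1.36,13)]
y=-(170*np.cos(q)+50*np.sin(q));z=130*np.sin(q)+50*np.cos(q)
for r in zip(q[1:],np.diff(y)/10,-np.diff(z)/10):print(*np.round(r,2))"
```

```text
0.04 -0.19 -0.52
0.1 -0.23 -0.76
0.19 -0.22 -1.09
0.29 -0.08 -1.12
0.38 0.09 -1.04
0.48 0.25 -0.94
0.58 0.42 -0.85
0.68 0.58 -0.74
0.78 0.74 -0.62
0.87 0.88 -0.5
0.97 1.02 -0.38
1.07 1.16 -0.25
1.17 1.27 -0.12
1.26 1.38 0.01
1.36 1.48 0.15
```

Request:
play_rows(moves=[0, 0, 0, 0, -0.4, -0.5, 0, 0, 0, 0, 0, -0.3, -0.8, 0, 0, 0, 0, 0, -0.2, -1.1, 0, 0, 0, 0, 0, -0.1, -1.1, 0, 0, 0, 0, 0, 0.1, -1.0, 0])

```text
t: 3.15
tool_pos: [502.4, 28.7, 212.8]
orientation: [0.133, 0.991, -0.002, -0.002]
ft_force: [-4.2, -7.5, -4.9]
finger_gap: 7.5
grip_force: 58.4
```

Request:
play_rows(moves=[0, 0, 0, 0, 0.2, -0.9, 0, 0, 0, 0, 0, 0.4, -0.9, 0, 0, 0, 0, 0, 0.6, -0.7, 0, 0, 0, 0, 0, 0.7, -0.6, 0, 0, 0, 0, 0, 0.9, -0.5, 0])

```text
t: 3.65
tool_pos: [510.1, 55.7, 250.5]
orientation: [0.133, 0.991, -0.002, -0.001]
ft_force: [-6.0, -7.5, -2.0]
finger_gap: 7.7
grip_force: 58.9
```

Request:
play_rows(moves=[0, 0, 0, 0, 1.0, -0.4, 0, 0, 0, 0, 0, 1.15, -0.25, 0, 0, 0, 0, 0, 1.25, -0.1, 0, 0, 0, 0, 0, 1.4, 0, 0, 0, 0, 0, 0, 1.5, 0.15, 0])

```text
t: 4.15
tool_pos: [527.6, 118.5, 255.9]
orientation: [0.133, 0.991, -0.0, -0.0]
ft_force: [-4.7, 0.2, 6.6]
finger_gap: 7.5
grip_force: 61.3
```

```bash
python3 -c "
from h import *
im=robot.capture('scene');cv2.imwrite('pics/s2.png',im[...,::-1]);print(robot.get_state())"
```

```text
{'t': 4.2, 'joint_pos': array([ 0.094,  0.019,  1.785,  0.004,  1.337, -1.212]), 'qvel': array([-0.015, -0.013,  0.013,  0.004,  0.001, -0.051]), 'effort': array([ -1.962, -33.144, -32.646,  -0.779,  -0.785,  -0.005]), 'tool_pos': array([528.266, 121.138, 255.87 ]), 'orientation': array([0.133, 0.991, 0.002, 0.   ]), 'ft_force': array([-2.85 ,  3.318, -1.049]), 'wrist_torque': array([ 0.419,  0.481, -0.055]), 'grip_force': 60.134793519973755, 'finger_gap': 7.645596679979842}
```

View pics/s2.png

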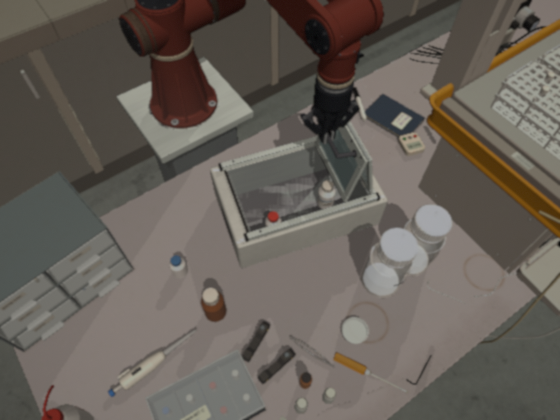

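Request:
play_rows(moves=[0, 0, 0, 0, 0, 0, 3, 0, 0, 0, 0, 0, 0, 3, 0, 0, 0, 0, -0.2, -0.5, 3, 0, 0, 0, 0, -0.3, -3.0, 3, 0, 0, 0, 0, 0, -4.0, 3])

```text
t: 4.7
tool_pos: [525.6, 112.1, 328.5]
orientation: [0.133, 0.991, -0.001, -0.002]
ft_force: [0.1, -0.4, -0.3]
finger_gap: 29.9
grip_force: 0.0
```

Request:
play_rows(moves=[0, 0, 0, -2, -3.4, 0, 3, 0, 0, 0, -2, -3.4, 0, 4, 0, 0, 0, -2, -3.4, 0, 5, 0, 0, 0, -2, -3.4, 0, 8.5, 0, 0, 0, -2, -3.4, 0, 8.5])

```text
t: 5.2
tool_pos: [579.1, -79.6, 330.9]
orientation: [0.133, 0.991, -0.0, 0.001]
ft_force: [0.8, 1.0, 0.1]
finger_gap: 76.9
grip_force: 0.0
```

Request:
play_rows(moves=[0, 0, 0, -2, -3.4, 1, 8.5, 0, 0, 0, -2, -3.4, 2, 8.5, 0, 0, 0, -2, -3.4, 3, 8.5, 0, 0, 0, -2, -3.4, 2.5, 8.5, 0, 0, 0, -2, -3.4, 1, 8.5])

```text
t: 5.7
tool_pos: [628.9, -269.4, 231.7]
orientation: [0.134, 0.991, 0.001, -0.002]
ft_force: [-0.1, -0.1, -0.5]
finger_gap: 85.0
grip_force: 0.0
```

```bash
python3 -c "
from h import *
snap('w2')"
```

```text
5.7 [ 628.884 -269.448  231.715] [ 0.134  0.991  0.001 -0.002] [-0.507  0.342  1.458  0.     1.345 -1.81 ]
```

View pics/w2.png

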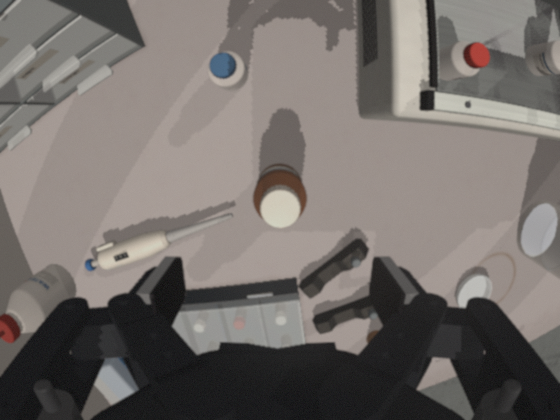

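```bash
python3 -c "
from h import *
p=wray('w2',(280,206),110);print(p,'red',wray('w2',(477,55),90),'blue',wray('w2',(223,64),70))
s=robot.get_state();R=Ro.from_quat(s['orientation']).as_matrix();print(s['tool_pos'],R.T@(p-s['tool_pos'])/10)
"
```

```text
[ 632.37 -268.1   110.  ] red [539.995 -40.455  90.   ] blue [ 496.779 -285.356   70.   ]
[ 629.318 -276.136  230.326] [-0.093  0.909 12.029]
```

Request:
play_rows(moves=[0, 0, 0, -0.1, 0.9, 2, 8, 0, 0, 0, 0, 0, 3.5, 7, 0, 0, 0, 0, 0, 3.5, 7, 0, 0, 0, 0, 0, 3.0, 7, 0, 0, 0, 0, 0, 1.7, 6])

```text
t: 6.25
tool_pos: [632.1, -259.2, 95.1]
orientation: [0.133, 0.991, 0.0, -0.001]
ft_force: [-0.2, 0.1, -1.1]
finger_gap: 60.2
grip_force: 0.0
```

Request:
play_rows(moves=[0, 0, 0, 0, 0, 0, 4.5, 0, 0, 0, 0, 0, 0, 3, 0, 0, 0, 0, 0, 0, 2.5, 0, 0, 0, 0, 0, 0, 2.5, 0, 0, 0, 0, 0, 0, 2.5])

```text
t: 6.75
tool_pos: [634.2, -259.6, 98.8]
orientation: [0.133, 0.991, -0.0, 0.001]
ft_force: [0.3, 0.3, -0.7]
finger_gap: 31.8
grip_force: 59.3
```

```bash
python3 -c "
from h import *
snap('w3')"
```

```text
6.75 [ 634.184 -259.564   98.794] [ 0.133  0.991 -0.     0.001] [-0.491  0.468  1.551  0.     1.121 -1.795]
```

View pics/w3.png

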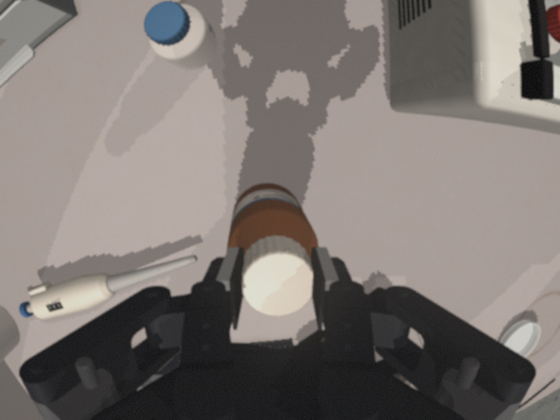

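Request:
play_rows(moves=[0, 0, 0, 0, 0, -2, 2.5, 0, 0, 0, 0, 0, -4.5, 2.5, 0, 0, 0, 0, 0, -5, 2.5, 0, 0, 0, 0, 0, -5, 2.5, 0, 0, 0, 0, 0, -3.5, 2.5])

```text
t: 7.3
tool_pos: [634.5, -259.7, 302.6]
orientation: [0.133, 0.991, -0.001, 0.003]
ft_force: [-0.2, -1.1, -0.6]
finger_gap: 31.7
grip_force: 59.6
```

Request:
play_rows(moves=[0, 0, 0, 1.3, 1.4, 0, 2.5, 0, 0, 0, 2.5, 2.6, 0, 2.5, 0, 0, 0, 2.5, 2.6, 0, 2.5, 0, 0, 0, 2.5, 2.6, 0, 2.5, 0, 0, 0, 2.5, 2.6, 0, 2.5])

```text
t: 7.8
tool_pos: [554.6, -114.4, 297.6]
orientation: [0.133, 0.991, 0.0, 0.0]
ft_force: [0.9, 1.2, -2.0]
finger_gap: 31.8
grip_force: 59.6
```

Request:
play_rows(moves=[0, 0, 0, 2.5, 2.6, 0, 2.5, 0, 0, 0, 2.5, 2.6, 0, 2.5, 0, 0, 0, 2.5, 2.6, 0, 2.5, 0, 0, 0, 2.4, 2.6, 0, 2.5, 0, 0, 0, 1.5, 1.8, 0, 2.5])

```text
t: 8.3
tool_pos: [476.3, 34.0, 297.6]
orientation: [0.132, 0.991, 0.0, 0.0]
ft_force: [-0.3, -0.5, -1.0]
finger_gap: 31.6
grip_force: 59.6
```

Request:
play_rows(moves=[0, 0, 0, 0, 0, 0, 2.5, 0, 0, 0, 0, 0, 0, 2.5, 0, 0, 0, 0, 0, 0, 2.5, 0, 0, 0, 0, 0, 0, 2.5, 0, 0, 0, 0, 0, 0, 2.5])

```text
t: 8.8
tool_pos: [478.0, 31.3, 297.2]
orientation: [0.134, 0.991, -0.0, -0.0]
ft_force: [-0.1, 0.5, -1.4]
finger_gap: 32.0
grip_force: 59.7
```

```bash
python3 -c "
from h import *
snap('w4')"
```

```text
8.8 [478.044  31.347 297.207] [ 0.134  0.991 -0.    -0.   ] [-0.081 -0.152  1.869 -0.     1.425 -1.384]
```

View pics/w4.png

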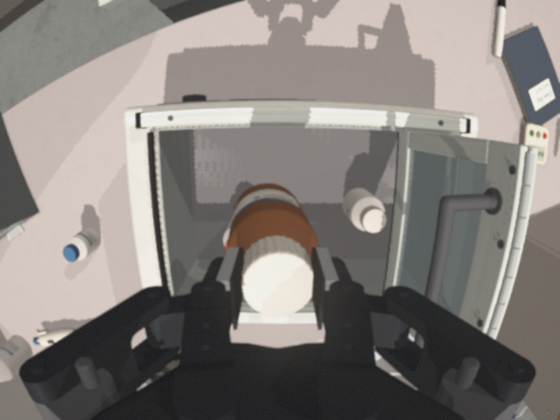

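Request:
play_rows(moves=[0, 0, 0, 0, 0, 2, 2.5, 0, 0, 0, 0, 0, 3.5, 2.5, 0, 0, 0, 0, 0, 3.5, 2.5, 0, 0, 0, 0, 0, 3.5, 2.5, 0, 0, 0, 0, 0, 2.5, 2.5])

```text
t: 9.35
tool_pos: [476.5, 31.8, 144.7]
orientation: [0.133, 0.991, -0.0, -0.002]
ft_force: [0.6, -0.5, -1.6]
finger_gap: 31.9
grip_force: 59.7
```

Request:
play_rows(moves=[0, 0, 0, 0, 0, 1.5, 2.5, 0, 0, 0, 0, 0, 1, 2.5, 0, 0, 0, 0, 0, 0.8, 2.5, 0, 0, 0, 0, 0, 0.4, 2.5, 0, 0, 0, 0, 0, 0, 2.5])

```text
t: 9.85
tool_pos: [477.9, 32.0, 110.4]
orientation: [0.133, 0.991, 0.0, 0.0]
ft_force: [-0.2, -0.3, -1.2]
finger_gap: 31.7
grip_force: 59.7
```

Not yet in contact; creep down.

Request:
play_rows(moves=[0, 0, 0, 0, 0, 0.1, 2.5, 0, 0, 0, 0, 0, 0.1, 2.5, 0, 0, 0, 0, 0, 0.1, 2.5, 0, 0, 0, 0, 0, 0, 2.5, 0, 0, 0, 0, 0, 0, 2.5])

```text
t: 10.35
tool_pos: [478.6, 32.0, 108.3]
orientation: [0.133, 0.991, 0.0, 0.001]
ft_force: [-1.0, -0.6, 3.0]
finger_gap: 31.9
grip_force: 60.2
```

Request:
play_rows(moves=[0, 0, 0, 0, 0, 0, 4, 0, 0, 0, 0, 0, 0, 5, 0, 0, 0, 0, 0, 0, 6, 0, 0, 0, 0, 0, 0, 6, 0, 0, 0, 0, 0, 0, 6])

```text
t: 10.85
tool_pos: [477.6, 32.2, 107.1]
orientation: [0.133, 0.991, 0.0, -0.0]
ft_force: [0.2, 0.0, 1.1]
finger_gap: 60.0
grip_force: 0.0
```

Request:
play_rows(moves=[0, 0, 0, 0, 0, -2, 6, 0, 0, 0, 0, 0, -4.5, 6, 0, 0, 0, 0, 0, -5, 6, 0, 0, 0, 0, 0, -5, 6, 0, 0, 0, 0, 0, -5, 6])

```text
t: 11.35
tool_pos: [477.3, 32.2, 324.2]
orientation: [0.133, 0.991, 0.0, 0.0]
ft_force: [0.7, 0.4, -0.1]
finger_gap: 60.1
grip_force: 0.0
```

Request:
play_rows(moves=[0, 0, 0, 0, 0, -2, 3, 0, 0, 0, 0, 0, 0, 3, 0, 0, 0, 0, 0, 0, 3, 0, 0, 0, 0, 0, 0, 3, 0, 0, 0, 0, 0, 0, 3])

```text
t: 11.85
tool_pos: [476.6, 32.2, 339.7]
orientation: [0.133, 0.991, -0.0, -0.002]
ft_force: [-0.3, -0.5, -0.4]
finger_gap: 29.8
grip_force: 0.0
```

```bash
python3 -c "
from h import *
snap('w5')
print(robot.get_state()['tool_pos'])"
```

```text
11.85 [476.572  32.208 339.675] [ 0.133  0.991 -0.    -0.002] [-0.08  -0.174  1.81   0.     1.51  -1.384]
[476.756  32.185 340.002]
```

View pics/w5.png

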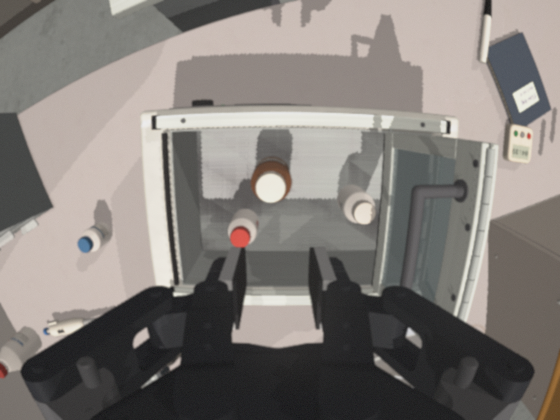

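```bash
python3 -c "
from h import *
a=wray('w5',(416,195),272);b=wray('w5',(408,275),272);print(a,b)
by=np.array([.263,.965])
for p in(a,b):print(by@(p[:2]-[476.7,32.2]))
print('ref',by@(np.array([528,120.5])-[476.7,32.2]), np.array([.965,-.263])@(np.array([528,120.5])-[476.7,32.2]))
for n,uv,z in(('brown',(271,186),120),('red',(240,238),90),('white',(363,213),96),('blue',(85,244),70)):print(n,wray('w5',uv,z))
"
```

```text
[484.    131.119 272.   ] [544.392 116.487 272.   ]
97.37677061832251
99.13996339120523
ref 98.70139999999999 26.281600000000008
brown [478.718  24.01  120.   ]
red [538.691 -34.729  90.   ]
white [546.228 125.014  96.   ]
blue [ 494.588 -280.785   70.   ]
```

Request:
play_rows(moves=[0, 0, 0, -0.9, 3.3, 0, 3.5, 0, 0, 0, -0.9, 3.3, 0, 3.5, 0, 0, 0, -0.8, 2.6, 0, 3.5, 0, 0, 0, 0, 0.6, 0, 3.5, 0, 0, 0, 0, 0, 0, 3.5])

```text
t: 12.4
tool_pos: [528.1, 120.3, 341.0]
orientation: [0.132, 0.991, -0.001, -0.001]
ft_force: [0.5, -0.1, -0.4]
finger_gap: 35.0
grip_force: 0.0
```

Request:
play_rows(moves=[0, 0, 0, 0, 0, 1, 3.5, 0, 0, 0, 0, 0, 2.5, 3.5, 0, 0, 0, 0, 0, 2.5, 3.5, 0, 0, 0, 0, 0, 1.5, 3.5, 0, 0, 0, 0, 0, 1, 3.5])

```text
t: 12.9
tool_pos: [527.3, 118.9, 255.2]
orientation: [0.134, 0.991, -0.0, -0.001]
ft_force: [0.1, -0.2, 0.7]
finger_gap: 34.6
grip_force: 0.0
```

Request:
play_rows(moves=[0, 0, 0, 0, 0, 0, 3.5, 0, 0, 0, 0, 0, 0, 2, 0, 0, 0, 0, 0, 0, 0, 0, 0, 0, 0, 0, 0, 0, 0, 0, 0, 0, 0, 0, 0])

```text
t: 13.4
tool_pos: [529.5, 119.9, 258.9]
orientation: [0.133, 0.991, 0.0, 0.001]
ft_force: [0.1, 0.0, 4.2]
finger_gap: 7.8
grip_force: 58.8
```

```bash
python3 -c "
import numpy as np
q=np.r_[1.38,1.35,np.linspace(1.29,.09,21),.05,.02,0]
y=-(170*np.cos(q)+50*np.sin(q));z=130*np.sin(q)+50*np.cos(q)
for r in zip(q[1:],np.diff(y)/10,-np.diff(z)/10):print(*np.round(r,2))"
```

```text
1.35 -0.47 -0.07
1.29 -0.91 -0.1
1.23 -0.88 -0.05
1.17 -0.84 0.0
1.11 -0.8 0.05
1.05 -0.76 0.1
0.99 -0.71 0.15
0.93 -0.66 0.2
0.87 -0.61 0.25
0.81 -0.56 0.3
0.75 -0.5 0.34
0.69 -0.45 0.39
0.63 -0.39 0.43
0.57 -0.33 0.47
0.51 -0.27 0.51
0.45 -0.2 0.55
0.39 -0.14 0.59
0.33 -0.08 0.62
0.27 -0.01 0.66
0.21 0.05 0.69
0.15 0.11 0.71
0.09 0.18 0.74
0.05 0.15 0.5
0.02 0.13 0.38
0.0 0.1 0.26
```

Request:
play_rows(moves=[0, 0, 0, 0, -0.5, -0.1, 0, 0, 0, 0, 0, -0.9, -0.1, 0, 0, 0, 0, 0, -0.9, 0, 0, 0, 0, 0, 0, -0.8, 0, 0, 0, 0, 0, 0, -0.8, 0, 0])

```text
t: 13.9
tool_pos: [518.8, 81.3, 259.5]
orientation: [0.133, 0.991, 0.0, 0.001]
ft_force: [4.7, 0.9, 0.8]
finger_gap: 7.7
grip_force: 60.8
```

Request:
play_rows(moves=[0, 0, 0, 0, -0.75, 0.1, 0, 0, 0, 0, 0, -0.7, 0.15, 0, 0, 0, 0, 0, -0.65, 0.2, 0, 0, 0, 0, 0, -0.6, 0.25, 0, 0, 0, 0, 0, -0.55, 0.3, 0])

```text
t: 14.4
tool_pos: [510.2, 50.3, 248.3]
orientation: [0.133, 0.991, 0.0, 0.001]
ft_force: [5.5, 3.1, -1.3]
finger_gap: 7.8
grip_force: 62.2
```

Request:
play_rows(moves=[0, 0, 0, 0, -0.5, 0.35, 0, 0, 0, 0, 0, -0.45, 0.4, 0, 0, 0, 0, 0, -0.4, 0.4, 0, 0, 0, 0, 0, -0.35, 0.5, 0, 0, 0, 0, 0, -0.3, 0.5, 0])

```text
t: 14.9
tool_pos: [505.2, 32.2, 227.1]
orientation: [0.133, 0.991, 0.002, 0.001]
ft_force: [6.0, 6.1, 0.3]
finger_gap: 7.5
grip_force: 64.2
```

Request:
play_rows(moves=[0, 0, 0, 0, -0.2, 0.55, 0, 0, 0, 0, 0, -0.15, 0.6, 0, 0, 0, 0, 0, -0.1, 0.6, 0, 0, 0, 0, 0, 0, 0.65, 0, 0, 0, 0, 0, 0.05, 0.7, 0])

```text
t: 15.4
tool_pos: [503.9, 27.4, 196.8]
orientation: [0.133, 0.991, 0.0, 0.001]
ft_force: [3.8, 2.8, 3.9]
finger_gap: 7.4
grip_force: 66.5
```

Request:
play_rows(moves=[0, 0, 0, 0, 0.1, 0.7, 0, 0, 0, 0, 0, 0.2, 0.7, 0, 0, 0, 0, 0, 0.15, 0.5, 0, 0, 0, 0, 0, 0.15, 0.4, 0, 0, 0, 0, 0, 0.1, 0.3, 0])

```text
t: 15.9
tool_pos: [505.4, 33.3, 170.0]
orientation: [0.133, 0.991, -0.001, 0.0]
ft_force: [5.1, -2.9, 0.1]
finger_gap: 7.8
grip_force: 66.1
```

Request:
play_rows(moves=[0, 0, 0, 0, 0, 0, 0, 0, 0, 0, 0, 0, 0, 0, 0, 0, 0, 0, 0, 0, 0, 0, 0, 0, 0, 0, 0, 0, 0, 0, 0, 0, 0, 0, 0])

```text
t: 16.4
tool_pos: [505.4, 33.4, 169.7]
orientation: [0.133, 0.991, -0.001, 0.0]
ft_force: [6.7, -3.0, -2.9]
finger_gap: 7.9
grip_force: 65.8
```

Request:
play_rows(moves=[0, 0, 0, 0, 0, 0.1, 0, 0, 0, 0, 0, 0, 0.1, 0, 0, 0, 0, 0, 0, 0.1, 0, 0, 0, 0, 0, 0, 0, 0, 0, 0, 0, 0, 0, 0, 0])

```text
t: 16.9
tool_pos: [505.7, 34.2, 167.5]
orientation: [0.133, 0.991, -0.0, 0.0]
ft_force: [4.5, -0.6, -0.1]
finger_gap: 7.5
grip_force: 66.1
```

Request:
play_rows(moves=[0, 0, 0, 0, 0, 0.1, 0, 0, 0, 0, 0, 0, 0.1, 0, 0, 0, 0, 0, 0, 0.1, 0, 0, 0, 0, 0, 0, 0, 0, 0, 0, 0, 0, 0, 0, 0])

```text
t: 17.4
tool_pos: [505.8, 34.3, 167.1]
orientation: [0.133, 0.991, -0.0, 0.0]
ft_force: [0.3, -0.6, 12.0]
finger_gap: 7.7
grip_force: 67.3
```

Request:
play_rows(moves=[0, 0, 0, 0, 0, 0, 2, 0, 0, 0, 0, 0, 0, 4, 0, 0, 0, 0, 0, 0, 5, 0, 0, 0, 0, 0, 0, 5, 0, 0, 0, 0, 0, -0.5, 5])

```text
t: 17.9
tool_pos: [503.9, 34.6, 168.4]
orientation: [0.133, 0.991, -0.0, -0.002]
ft_force: [-0.4, 0.4, 0.1]
finger_gap: 49.6
grip_force: 0.0
```

Request:
play_rows(moves=[0, 0, 0, 0, 0, -2, 5, 0, 0, 0, 0, 0, -3, 5, 0, 0, 0, 0, 0, -4, 5, 0, 0, 0, 0, 0, -3, 5, 0, 0, 0, 0, 0, -1, 5])

```text
t: 18.4
tool_pos: [507.3, 34.4, 304.4]
orientation: [0.133, 0.991, 0.0, 0.004]
ft_force: [0.8, -0.2, 0.5]
finger_gap: 50.4
grip_force: 0.0
```

Request:
play_rows(moves=[0, 0, 0, 0, 0, 0, 5, 0, 0, 0, 0, 0, 0, 5, 0, 0, 0, 0, 0, 0, 5, 0, 0, 0, 0, 0, 0, 5, 0, 0, 0, 0, 0, 0, 5])

```text
t: 18.9
tool_pos: [504.6, 34.5, 298.3]
orientation: [0.133, 0.991, -0.0, -0.001]
ft_force: [-0.1, 0.4, 0.4]
finger_gap: 49.8
grip_force: 0.0
```

```bash
python3 -c "
from h import *
snap('w6')
a=cv2.imread('pics/w6.png');b=cv2.imread('pics/w1.png')
# handle bar dark columns per row in w6
g=cv2.cvtColor(a,6)
for r in(170,200,230,260):
    c=np.where(g[r,150:400]<60)[0]+150;print(r,c.min() if len(c) else 0,c.max() if len(c) else 0, wray('w6',(np.median(c),r),185) if len(c) else '')
print(robot.get_state()['ft_force'])"
```

```text
18.9 [504.633  34.463 298.308] [ 0.133  0.991 -0.    -0.001] [-0.071 -0.089  1.81   0.     1.423 -1.375]
170 0 0 
200 0 0 
230 0 0 
260 151 357 [538.935 -26.1   185.   ]
[ 0.242 -0.268  0.783]
```

```bash
python3 -c "
from h import *
print(robot.finish_job())"
```

```text
the job is handed in; nothing more can be done
None
```

The job is handed in: the brown bottle was set upright in the well, the door was closed by its handle down to firm contact, and the other bottles stayed put. The shut door and the bottles under it were judged from contact force and handle height, not from a final picture, and the hand-in returned no verdict.

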